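Ease the panel clamp by one ratchet notch

TASK

Ease the ratchet clamp on the bench by one notch: with a fingertip push the yellow pawl's thumb tab away so that the pawl lifts clear of the toothed wheel, then push the arm with the red knob to turn the wheel backward (its top away from the robot, toward the clamped white panel) by exactly one tooth and no further, and last push the tab back so that the pawl drops fully into the next tooth gap. Only nudge things with the fingers, gripping nothing, and leave the paint tin, glue bottle and sanding block where they stand.

Things in the scene. Friction and masses are not known exactly. Their poses are not given: they have to be found in the camera images.
- clamp: green and grey ratchet panel clamp, fixed. Origin on the bench top below the wheel's axle; x runs from the wheel to the pawl and white panel (away from the robot), y left, z up. Base 400 x 100 mm, x = -115 to 285. Toothed wheel at y = -7 to 7 mm, push arms at y = -75, rack at y = 45. Jaw (x = 112 to 135, top z = 114) draws back 8 mm per notch. Panel top z = 38
- ratchet (a joint): wheel angle, rad; grows as the wheel turns backward (top toward the clamp's +x). 12 teeth: one notch = 0.524. Starts within 0.05 of 0, pawl in a tooth gap; in each gap (0, 0.524, ...) it has about 0.07 play either way. A seated pawl blocks it backward; forward it clicks under the pawl. Stays where left (2 N at the knob moves it)
- axle (a point): centre of the steel ratchet wheel, on its axle (along the clamp's y), 130 mm above the bench. Saw teeth: tip radius 60 mm, root radius 50 mm. Its green bearing posts reach 26 mm either side and up to z = 156 mm
- pivot (a point): centre of the pawl's pivot (along the clamp's y), at x = 75, y = 0, z = 200 mm in the clamp's frame; it sits between two green cheeks (26 mm long in x, out to 20 mm either side) whose tops are at z = 214 mm
- red_knob (a point): centre of the red ball knob (22 mm diameter) at the end of the upper push arm, 110 mm from the axle line, at y = -75 mm. The arm is a steel rod 12 mm thick, radial from axle to knob; at wheel angle 0 it leans 0.35 rad from vertical toward the clamp's -x, after one notch 0.17 rad toward +x. Three more arms (black knobs) at 90 degree spacing
- pawl (a joint): angle of the yellow pawl about its pivot, rad. 0 = fully down in a tooth gap (its stop), grows as the nose lifts, to 1.0 at the other stop. Above about 0.15 the nose is clear of the teeth; resting on a tooth tip it reads about 0.1. Stiff pivot: it stays where it is left, up or down (about 1 N at the tab moves it)
- tab_top (a point): middle of the upper end of the pawl's thumb tab: a flat yellow plate 30 mm wide (along the clamp's y), 6 mm thick, that stands up 72 mm from the pawl's pivot. With the pawl down it leans 0.35 rad from vertical toward the clamp's -x; pushing it toward +x lifts the pawl, pushing it back toward -x lowers it
- nose_tip (a point): underside of the pawl's nose, 70 mm from the pivot on the wheel side; the pawl's arm from pivot to nose is 14 mm wide, its top at z = 204 mm when down
- tin: closed orange paint tin standing on the bench, 80 mm diameter, 100 mm high; origin at the centre of its underside. A bystander
- glue: white glue bottle with a red cap standing on the bench, 54 mm diameter, 150 mm high; origin at the centre of its underside. A bystander
- sander: cork sanding block lying on the bench, 90 x 55 x 34 mm; origin at the centre of its underside. A bystander

How it is judged:
By the outcome, as a careful person would: the job done as asked, in the order asked, and still so for the second after the job is handed in, with the robot touching nothing.
It also fails if it takes over 64 s, if anything falls off the work surface, if the arm or the gripper's body presses on something with over 40 N, if the wrist force passes 120 N, or if a joint passes its speed limit or range.

ROBOT

A 6-joint arm with a two-finger parallel gripper is mounted at the origin on the work surface. World frame = base frame: x ahead of the robot, y to its left, z up, the work surface at z = 0. Lengths are in mm, angles in degrees, forces in N, time in s.
With the tool pointing down it reaches from about 350 to 975 mm from the base axis. Payload 7.1 kg.
Tool frame: the origin (TCP) lies midway between the tips of the shut fingers; the grasp point (between the pads) lies 19 mm behind it; z points along the fingers, y is the line along which they close (so a half turn about z gives the same grasp; the last joint's range is limited). The gripper opens to 88 mm and grips with 3 to 60 N. Pads are 20 mm wide; open, the fingers measure 115 mm over their backs; the gripper's body (75 mm by 178 mm) begins 61 mm behind the grasp point.
Start: joints at [69.099, 24.242, 93.386, -0, 62.372, -1.089], TCP at [211.811, 587.997, 222.675] pointing down, gripper open.
Joint ranges: [-172.04, 172.04], [-51.8, 120.97], [4.93, 147.93], [-75.15, 255.16], [6.16, 154.13], [-145.62, 145.62]. Speed limits (degrees/s): [136.94, 136.94, 172.46, 180, 180, 180].

INTERFACE

Orientations are given as a 3x3 rotation matrix whose columns are the frame's x, y, z axes.
In Python, from workcell import * gives the robot as it stands.
- The arm moves only by the tool carry_out, never from a script. Its argument "motion" is a list of rows, each a list of 7 numbers: the shift along the world's x, y, z as a fraction of full scale, then the turn, a rotation vector about the world's x, y, z as a fraction of full scale, then the closure, from 0 (fully open) to 1 (shut). In form: [[x, y, z, wx, wy, wz, claw], ...]. A call has 1 to 12 rows; each row is the pose to reach, as a shift and turn from the pose commanded when the call began; what a row does not reach only later rows make up. Full scale, the value 1, is 0.2 m for a shift and 30 degrees for a turn. A row lasts 1/8 s, in which the tool goes at most 62.5 mm and 10.7 degrees, less where a joint would pass 70% of its speed; a pose out of reach is approached as far as the arm can. A call with a number of a shift or a turn outside -1 to 1 is refused whole. A call with a gripper value outside its range is refused whole. The fingers move at their own pace and stop on an object; "squeeze" is the grip in N (left out, the last holds). Time passes only in rows, so rows that repeat a pose let the fingers close. It gives the time, the measured TCP pose, the force, the opening and the grip force at its end, in the units of the state.
- read_state(): the state, without advancing time (a new reading comes with each control period).
- get_image(name): name is "scene" or "top" or "wrist"; returns (picture, depth): 400x640x3 uint8, red, green, blue; 400x640 float32, mm along the optical axis (not along the pixel's ray), 0 where there is no reading.
- get_calibration(name): a dict with "K" (3x3 intrinsics, pixels), "k1" (the pictures are not rectified: a ray, as slopes to the right and down, at radius r is drawn at 1 + k1 r^2 times it, then the intrinsics apply), "eye" and "attitude" of the camera in the world; the wrist camera has in their place "T_tool_cam" (4x4, takes a point from camera to tool coordinates, whose origin is the TCP and whose axes are the flange's). Camera axes: x right, y down, z forward; pixel columns grow to the right and rows downward; lengths in mm; the calibration is good to about 2 mm. A picture is of the moment at which its call begins: read the wrist's pose just before it. get_calibration takes no time and is no camera call.
- finish_job(): hands the job in; it is judged then, once.
The state is a dict: "clock": time; "qpos": joint angles; "joint_velocities": joint speeds; "effort": joint torques, N m; "ee_pos": TCP position; "tool_rot": TCP orientation; "contact_force": force on the tool from outside, world axes, zero at the start; "moment": the same for the moment, N m; "grip_width": finger opening in mm; "finger_force": force on a finger pad.
Only numpy, scipy, OpenCV 4.12 (cv2) and the standard library are available. Lean on these libraries where they do the work, as an engineer would, in place of code of your own. Each camera call takes 0.05 s, during which the arm holds its last target. There are 200 camera calls.

## Working session

There is one attempt and no reset: what is moved stays moved. The work goes in short steps, Python scripts to look and compute and a tool call to move; the robot and the scene stay as the last step left them, time stands still between calls to the robot, and variables do not carry over. Pictures are saved under pics/ and viewed, at most 10 in all, crops included, and the job is handed in when it is done.

Besides the shell and the picture viewer there is one more tool, called after "Emit:" by a JSON object that holds its "fn" and its "kwargs". carry_out: Moves the arm, as the interface text tells. Its arguments: {"type":"object","properties":{"motion":{"type":"array","items":{"type":"array","items":{"type":"number","minimum":-1,"maximum":1}}},"squeeze":{"type":"number"}},"required":["motion"]}

```bash
mkdir -p pics; ls; python3 - <<'E'
from workcell import *
import cv2
for n in ("scene","top"):
    p,d=get_image(n); cv2.imwrite(f"pics/{n}0.png",p[:,:,::-1])
    import numpy as np; np.savez(f"pics/{n}0.npz",p=p,d=d)
    c=get_calibration(n); print(n,c)
s=read_state(); print(s['clock'],s['ee_pos'],s['tool_rot'],s['contact_force'])
print(get_calibration("wrist"))
E
```

```text
pics
scene {'K': array([[390.54721378,   0.        , 320.40228678],
       [  0.        , 390.54721378, 198.6444298 ],
       [  0.        ,   0.        ,   1.        ]]), 'k1': -0.00025454430815705125, 'eye': array([1056.68745576,  105.38045255,  940.47014862]), 'attitude': array([[-0.18447988,  0.82970876, -0.52683066],
       [ 0.98282764,  0.15798461, -0.09534508],
       [ 0.00412248, -0.53537299, -0.84460569]])}
top {'K': array([[469.57420676,   0.        , 316.9019577 ],
       [  0.        , 469.57420676, 199.67271895],
       [  0.        ,   0.        ,   1.        ]]), 'k1': -0.14307387373278746, 'eye': array([ 435.66610693,    6.82869056, 1342.22862035]), 'attitude': array([[-0.02262571, -0.99296265,  0.11624655],
       [-0.99962953,  0.02422924,  0.01239954],
       [-0.01512885, -0.11592293, -0.99314299]])}
0.1 [211.6371935  587.56578769 221.98508996] [[-9.40809801e-01  3.38934620e-01 -4.90708255e-04]
 [ 3.38934975e-01  9.40808919e-01 -1.28877537e-03]
 [ 2.48521118e-05 -1.37881069e-03 -9.99999049e-01]] [ 0.14352815 -0.0199576  -0.2923234 ]
{'K': array([[325.84870935,   0.        , 311.69058395],
       [  0.        , 325.84870935, 195.29406221],
       [  0.        ,   0.        ,   1.        ]]), 'k1': -0.018560311085786714, 'T_tool_cam': array([[ 8.97937822e-04, -9.52064318e-01, -3.05896596e-01,
         8.52023938e+01],
       [ 9.99999065e-01,  5.39487982e-04,  1.25633867e-03,
        -1.34452201e+00],
       [-1.03108769e-03, -3.05897439e-01,  9.52063913e-01,
        -1.62396978e+02],
       [ 0.00000000e+00,  0.00000000e+00,  0.00000000e+00,
         1.00000000e+00]])}
```

View pics/scene0.png

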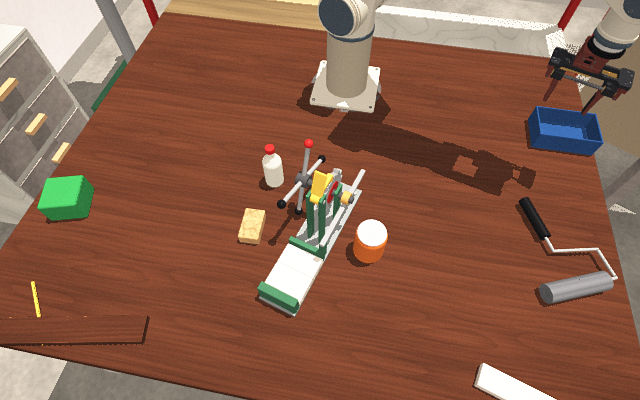

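View pics/top0.png

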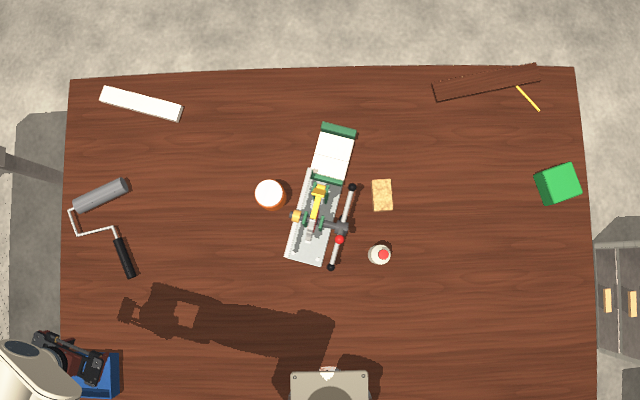

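```bash
cat > h.py <<'E'
import numpy as np, cv2
from workcell import *
def cam(n, st=None):
    c=get_calibration(n)
    if n=="wrist":
        T=np.asarray(c["T_tool_cam"]); R=np.asarray(st["tool_rot"])
        return c, R@T[:3,:3], R@T[:3,3]+np.asarray(st["ee_pos"])
    return c, np.asarray(c["attitude"]), np.asarray(c["eye"])
def rays(n,uv,st=None):
    c,A,e=cam(n,st); K=c["K"]
    m=(np.atleast_2d(uv).astype(float)-[K[0,2],K[1,2]])/K[0,0]; r=m.copy()
    for _ in range(20): r=m/(1+c["k1"]*(r**2).sum(1,keepdims=True))
    return e, np.c_[r,np.ones(len(r))]@A.T
def pts(n,uv,d,st=None):
    e,r=rays(n,uv,st); uv=np.atleast_2d(uv).astype(int)
    return e+r*d[uv[:,1],uv[:,0]][:,None]
def proj(n,P,st=None):
    c,A,e=cam(n,st); q=(np.atleast_2d(P)-e)@A; r=q[:,:2]/q[:,2:]
    r=r*(1+c["k1"]*(r**2).sum(1,keepdims=True)); K=c["K"]
    return r*K[0,0]+[K[0,2],K[1,2]]
def tri(e1,r1,e2,r2):
    s=np.linalg.lstsq(np.c_[r1,-r2],e2-e1,rcond=None)[0]
    a,b=e1+s[0]*r1,e2+s[1]*r2; return (a+b)/2, np.linalg.norm(a-b)
def blobs(mask,amin=15):
    n,l,st,c=cv2.connectedComponentsWithStats(mask.astype(np.uint8))
    return [(c[i],st[i],l==i) for i in range(1,n) if st[i,4]>=amin]
def hsv(p): return cv2.cvtColor(p,cv2.COLOR_RGB2HSV).astype(int)
E
python3 - <<'E'
from h import *
np.set_printoptions(precision=1,suppress=True)
roi={"scene":(220,120,420,320),"top":(230,110,420,290)}
for n in roi:
    z=np.load(f"pics/{n}0.npz"); p,d=z["p"],z["d"]; H=hsv(p)
    x0,y0,x1,y1=roi[n]; R=np.zeros(d.shape,bool); R[y0:y1,x0:x1]=1
    h,s,v=H[...,0],H[...,1],H[...,2]
    M={"red":((h<4)|(h>176))&(s>190)&(v>120),"yellow":(h>20)&(h<30)&(s>180)&(v>120),"orange":(h>6)&(h<18)&(s>200)&(v>150),"cork":(h>14)&(h<24)&(s>70)&(s<170)&(v>160),"black":(v<45),"green":(h>55)&(h<95)&(s>90),"white":(s<25)&(v>200)}
    for k,m in M.items():
        for c,st,b in blobs(m&R,12):
            ys,xs=np.nonzero(b); P=pts(n,np.c_[xs,ys],d)
            print(n,k,c,st,"med",np.median(P,0),"z",P[:,2].min(),P[:,2].max())
    cr=p[y0:y1,x0:x1]; cv2.imwrite(f"pics/{n}crop.png",cv2.resize(cr,None,fx=3,fy=3,interpolation=cv2.INTER_CUBIC)[:,:,::-1])
E
```

```text
scene red [307.9 143.2] [304 139   9   9  57] med [476.1 -30.5 240.2] z 1.6987793262583182 249.56173666422183
scene red [269.8 151.1] [265 147  10   7  37] med [ 441.  -140.1  144.2] z -0.46909988618153875 150.1145713736048
scene red [331.9 191.3] [328 182  10  21  65] med [532.4  37.6 139.5] z 104.75770143456873 159.577273880147
scene orange [365.2 251.3] [353 234  29  29 283] med [637.3 140.9  53.7] z 4.102587694501381 940.47014861705
scene orange [382.4 247.5] [380 245   5   7  13] med [625.1 182.3  72.1] z 47.724390680132046 89.04969606881923
scene cork [344.1 199.7] [340 193  10  12  47] med [548.6  72.1 137.8] z 122.88262344329871 940.47014861705
scene cork [251.6 226.4] [238 208  28  36 507] med [ 611.6 -158.5   33.8] z 5.559103347249675 940.47014861705
scene black [321.8 158.2] [318 156   7   7  24] med [405.9  -7.6 104.7] z 94.43417605057584 107.14925660751169
scene black [281. 204.] [277 200   9   9  53] med [608.1 -69.6 171.3] z 161.40759162042207 177.14808459859955
scene black [298.  211.5] [295 208   8   7  34] med [540.9 -48.6  30.5] z 1.3282677684820783 37.088106180784
[... 3373 characters left out ...]
] z 7.568636384365618 16.050296464004077
top white [346.6 206.3] [342 191  11  31  97] med [554.5 -54.3 153.7] z 140.11810642484306 166.0785144146007
top white [334.2 204.1] [330 195   9  18  67] med [577.8 -25.1  11.5] z 6.700722313588358 1342.2286203510746
top white [311.4 203.9] [310 200   4   9  16] med [579.4  40.4  11. ] z 6.554303244163975 16.147439880193815
top white [306.8 245.3] [ 284  219   46   48 1152] med [459.5  51.6  12.8] z 4.345626692396763 1342.2286203510746
top white [334.  253.5] [330 244   9  20  64] med [437.3 -19.1 112.8] z 102.25561233711414 122.35015433505737
top white [377.9 257.3] [372 248  18  16 113] med [ 422.8 -131.   104.9] z 95.63210560652215 119.91807806059
```

View pics/topcrop.png

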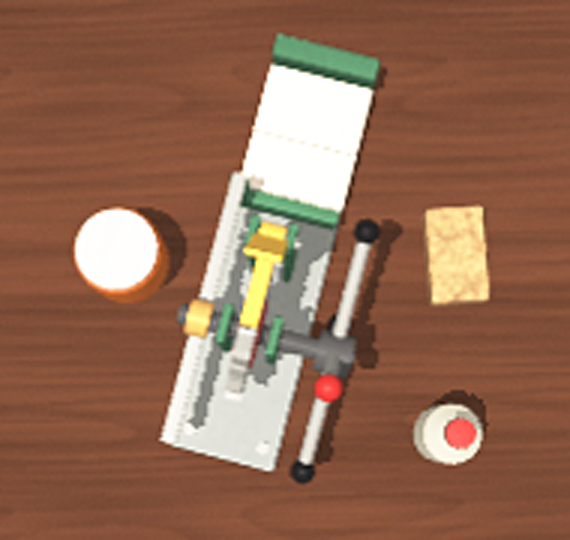

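View pics/scenecrop.png

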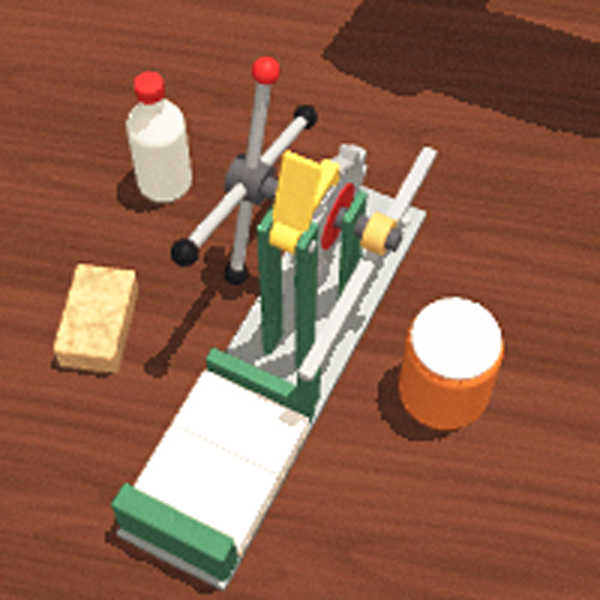

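```bash
python3 - <<'E'
from h import *
np.set_printoptions(precision=1,suppress=True)
def T(a,b):
    e1,r1=rays("scene",a); e2,r2=rays("top",b); return tri(e1,r1[0],e2,r2[0])
A,ea=T((281,204),(352.1,186.7)); B,eb=T((321.8,158.2),(330.9,267)); R,er=T((307.9,143.2),(339.2,239))
print(A,ea,B,eb,R,er)
z=np.load("pics/scene0.npz");w=np.load("pics/top0.npz")
u=(A-B)[:2];yaw=np.arctan2(u[1],u[0]);print("yaw",np.degrees(yaw),"th",0.35-np.arcsin((A-B)[2]/220),np.linalg.norm(A-B))
# yaw check from panel/base
X=np.r_[np.cos(yaw),np.sin(yaw),0];Y=np.r_[-X[1],X[0],0]
M=(A+B)/2; O=M+75*Y; O[2]=0; print("origin",O,"axle z",M[2])
print("red in clamp",(R-O)@X,(R-O)@Y,R[2])
for n,q in (("scene",z),("top",w)):
    H=hsv(q["p"]);p,d=q["p"],q["d"]
    m=(H[...,0]>=20)&(H[...,0]<=32)&(H[...,1]>140)&(H[...,2]>100)
    for c,st,b in blobs(m,20):
        if not(230<c[0]<400 and 120<c[1]<300):continue
        ys,xs=np.nonzero(b);P=pts(n,np.c_[xs,ys],d)-O;Q=np.c_[P@X,P@Y,P[:,2]];Q=Q[d[ys,xs]>0]
        print(n,c,st,Q.min(0),Q.max(0)); 
        t=Q[Q[:,2]>225]; 
        if len(t): print(" tab: y",t[:,1].mean(),np.percentile(t[:,1],[5,95]),"fit x(z)",np.polyfit(t[:,2],t[:,0],1), t[:,2].max())
    # green jaw/ panel y-extent in clamp
    for nm,m in (("white",(H[...,1]<25)&(H[...,2]>200)),("green",(H[...,0]>55)&(H[...,0]<95)&(H[...,1]>90))):
        for c,st,b in blobs(m,100):
            if not(230<c[0]<400 and 120<c[1]<300):continue
            ys,xs=np.nonzero(b);ok=d[ys,xs]>0;P=pts(n,np.c_[xs,ys][ok],d)-O;Q=np.c_[P@X,P@Y,P[:,2]]
            print(n,nm,c,np.percentile(Q,[2,98],axis=0).ravel(),"med",np.median(Q,0))
print("pred tab scene/top",[proj(n,O+X*(75-72*np.sin(.35))+np.r_[0,0,200+72*np.cos(.35)]) for n in("scene","top")])
E
```

```text
[604.5 -69.  164.9] 1.3146150778173116 [402.1 -10.2  98.3] 0.34717889327622753 [471.  -30.5 235.7] 1.7920779233457635
yaw -16.17892752862836 th 0.042457748054380795 221.03172755599266
origin [524.2  32.4   0. ] axle z 131.6130197564932
red in clamp -33.54764878304418 -75.29689764735355 235.72593823294676
scene [318.  186.5] [310 172  18  32 363] [  7.7 -15.3 169.4] [ 86.8  14.6 269. ]
 tab: y 0.7355056975528426 [-12.5  13.5] fit x(z) [ -0.4 152.5] 269.00135826736346
scene white [273.9 161.8] [ -53.2 -198.2   93.6  -14.5 -171.5  115.8] med [ -30.6 -181.9  102.7]
scene white [346.4 207. ] [-111.5   -4.5    9.1  103.4   49.3  116.4] med [-43.8  42.6  13.3]
scene white [331.4 225.8] [ 21.2  11.7  10.9 131.3  50.  116.9] med [ 75.4  43.8 114.1]
scene white [371.8 232.3] [ 11.  103.2  97.5  75.4 167.1 103.3] med [ 43.5 135.5 100.3]
scene white [293.2 271.6] [139.4 -47.9  34.9 250.1  47.1  41.5] med [197.9  -0.6  38.3]
scene green [336.3 199.7] [-10.4  18.8  56.9  17.7  25.6 158.3] med [ 13.1  24.  118.6]
scene green [309.4 215.6] [ 67.3 -19.   20.4  88.3 -12.3 214.8] med [ 84.6 -13.4 117. 
[... 326 characters left out ...]
[ 84.   14.5 270.3]
 tab: y 0.62437995517689 [-12.2  13.9] fit x(z) [ -0.4 155.4] 270.3054366320555
top white [327.5 160.6] [ 37.8 -44.8  10.5 254.6  50.1 115.9] med [186.6   9.9  37.8]
top white [268.2 192.6] [ 11.3 105.4  92.4  74.6 169.2 104.8] med [ 42.8 137.   99.8]
top white [306.8 245.3] [-112.5  -44.8    6.6   -7.8   50.2  184. ] med [-68.2   1.   12.8]
top white [377.9 257.3] [ -62.4 -214.7   96.2  -30.9 -171.4  116.9] med [ -51.3 -183.6  104.9]
top green [338.5 130.2] [258.8 -45.   36.4 277.5  46.1  72.1] med [265.4  -1.   65.3]
top green [326.  179.2] [119.9 -43.1  28.8 131.2  40.4  60.7] med [123.8  -0.5  54.6]
pred tab scene/top [array([[320.9, 172.7]]), array([[317.6, 194.9]])]
```

Emit:
{"fn": "carry_out", "kwargs": {"motion": [[0.545, -0.933, 0.385, 0, 0, 0.12, 1], [0.545, -0.933, 0.385, 0, 0, 0.12, 1], [0.545, -0.933, 0.385, 0, 0, 0.12, 1], [0.545, -0.933, 0.385, 0, 0, 0.12, 1], [0.545, -0.933, 0.385, 0, 0, 0.12, 1], [0.545, -0.933, 0.385, 0, 0, 0.12, 1]], "squeeze": 20}}

```text
clock: 0.85
ee_pos: [320.5, 401.7, 299.3]
tool_rot: [[-0.96, 0.28, -0.0], [0.28, 0.96, 0.0], [0.0, -0.0, -1.0]]
contact_force: [-0.6, 0.2, -0.6]
grip_width: 31.0
finger_force: 0.0
```

Emit:
{"fn": "carry_out", "kwargs": {"motion": [[0.545, -0.933, 0, 0, 0, 0, 1], [0.545, -0.933, 0, 0, 0, 0, 1], [0.545, -0.933, 0, 0, 0, 0, 1], [0.545, -0.933, 0, 0, 0, 0, 1], [0.545, -0.933, 0, 0, 0, 0, 1], [0.545, -0.933, 0, 0, 0, 0, 1]]}}

```text
clock: 1.6
ee_pos: [429.2, 216.0, 299.1]
tool_rot: [[-0.961, 0.278, -0.001], [0.278, 0.961, -0.0], [0.001, -0.0, -1.0]]
contact_force: [-0.4, -0.1, -0.3]
grip_width: 0.4
finger_force: 0.0
```

Emit:
{"fn": "carry_out", "kwargs": {"motion": [[0.545, -0.933, 0, 0, 0, 0, 1], [0.545, -0.933, 0, 0, 0, 0, 1], [0.545, -0.933, 0, 0, 0, 0, 1], [0.545, -0.933, 0, 0, 0, 0, 1], [0.545, -0.933, 0, 0, 0, 0, 1], [0.545, -0.933, 0, 0, 0, 0, 1], [0.545, -0.933, 0, 0, 0, 0, 1]]}}

```text
clock: 2.48
ee_pos: [538.2, 29.8, 299.6]
tool_rot: [[-0.961, 0.277, -0.0], [0.277, 0.961, 0.0], [0.0, 0.0, -1.0]]
contact_force: [0.8, -0.8, 0.8]
grip_width: 0.9
finger_force: 0.0
```

```bash
cat > meas.py <<'E'
from h import *
import sys
np.set_printoptions(precision=3,suppress=True)
a=np.radians(-16.18);X=np.r_[np.cos(a),np.sin(a),0];Y=np.r_[-X[1],X[0],0];O=np.r_[524.2,32.4,0]
def C(P): P=np.atleast_2d(P)-O; return np.c_[P@X,P@Y,P[:,2]]
st=read_state(); print("t",st["clock"],"tcp clamp",C(st["ee_pos"])[0],"F",np.array(st["contact_force"]))
for n in sys.argv[1:]:
    st=read_state(); p,d=get_image(n); H=hsv(p); cv2.imwrite(f"pics/{n}_{st['clock']:.2f}.png",p[:,:,::-1])
    h,s,v=H[...,0],H[...,1],H[...,2]; s_=st if n=="wrist" else None
    for k,m in (("yel",(h>=20)&(h<=32)&(s>140)&(v>90)),("red",((h<4)|(h>176))&(s>190)&(v>110)),("blk",v<45)):
        ys,xs=np.nonzero(m&(d>0)); Q=C(pts(n,np.c_[xs,ys],d,s_))
        if k=="yel":
            g=(abs(Q[:,1])<17)&(Q[:,0]>20)&(Q[:,0]<150)&(Q[:,2]>228)&(Q[:,2]<280); Q=Q[g]
            if len(Q)>8:
                sl=np.polyfit(Q[:,2],Q[:,0],1); print(n,"tab n",len(Q),"y",Q[:,1].mean(),"x@245",np.polyval(sl,245),"pawl~",.35+np.arctan(sl[0]),"zmax",Q[:,2].max())
        if k=="red":
            g=(abs(Q[:,1]+75)<16)&(abs(Q[:,0])<70)&(Q[:,2]>210); uv=np.c_[xs,ys][g]; Q=Q[g]
            if len(Q)>5:
                e,r=rays(n,uv.mean(0),s_); r=r[0]/np.linalg.norm(r[0]); c=C(np.median(pts(n,uv,d,s_),0)+r*8)[0]
                print(n,"red",c,"n",len(Q),"theta~",.35+np.arctan2(c[0],c[2]-130))
        if k=="blk" and n!="wrist":
            A=[C(np.median(pts(n,np.c_[xs,ys][w],d),0))[0] for w in ((abs(Q[:,1]+75)<15)&(Q[:,0]>75)&(Q[:,0]<125)&(Q[:,2]>60),(abs(Q[:,1]+75)<15)&(Q[:,0]<-75)&(Q[:,0]>-125)&(Q[:,2]>60)) if w.sum()>5]
            if len(A)==2: u=A[0]-A[1]; print(n,"blk theta~",.35-np.arctan2(u[2],u[0]))
E
python3 meas.py wrist scene top
```

```text
t 2.475 tcp clamp [ 14.165   1.443 299.628] F [ 0.849 -0.788  0.827]
wrist red [-33.562 -76.615 235.469] n 707 theta~ 0.04191588032026261
scene tab n 221 y 0.543371395243121 x@245 61.450730897789796 pawl~ -0.0063929782259047885 zmax 269.73801721112386
scene red [-33.822 -75.533 235.5  ] n 66 theta~ 0.039761311331794946
scene blk theta~ 0.04557145688555614
top red [-34.736 -66.873 234.447] n 8 theta~ 0.028937060271659876
```

```bash
ls pics
```

```text
scene0.npz
scene0.png
scene_2.52.png
scenecrop.png
top0.npz
top0.png
top_2.58.png
topcrop.png
wrist_2.48.png
```

Emit:
{"fn": "carry_out", "kwargs": {"motion": [[0, 0, -0.27, 0, 0, 0, 1], [0, 0, -0.27, 0, 0, 0, 1], [0, 0, -0.27, 0, 0, 0, 1], [0.062, -0.018, -0.27, 0, 0, 0, 1], [0.125, -0.036, -0.27, 0, 0, 0, 1], [0.154, -0.045, -0.27, 0, 0, 0, 1], [0.182, -0.053, -0.27, 0, 0, 0, 1], [0.206, -0.06, -0.27, 0, 0, 0, 1], [0.23, -0.067, -0.27, 0, 0, 0, 1], [0.254, -0.074, -0.27, 0, 0, 0, 1], [0.274, -0.08, -0.27, 0, 0, 0, 1], [0.274, -0.08, -0.27, 0, 0, 0, 1]]}}

```text
clock: 4.12
ee_pos: [593.9, 12.1, 245.4]
tool_rot: [[-0.96, 0.279, 0.0], [0.279, 0.96, -0.0], [-0.0, -0.0, -1.0]]
contact_force: [-0.3, -0.4, -1.4]
grip_width: 0.5
finger_force: 0.2
```

```bash
python3 meas.py scene
```

```text
t 4.125 tcp clamp [ 72.564  -0.117 245.432] F [-0.332 -0.405 -1.358]
scene tab n 134 y 1.4949782261407327 x@245 74.88796589986146 pawl~ 1.073858833674218 zmax 272.18764402361796
```

Emit:
{"fn": "carry_out", "kwargs": {"motion": [[-0.03, 0.009, 0, 0, 0, 0, 1], [-0.03, 0.009, 0.15, 0, 0, 0, 1], [-0.03, 0.009, 0.3, 0, 0, 0, 1], [-0.03, 0.009, 0.3, 0, 0, 0, 1], [-0.35, 0.1, 0.3, 0, 0, 0, 1], [-0.78, -0.16, 0.3, 0, 0, 0, 1], [-0.78, -0.16, 0.3, 0, 0, 0, 1], [-0.78, -0.16, 0.3, 0, 0, 0, 1], [-0.78, -0.16, 0.3, 0, 0, 0, 1]]}}

```text
clock: 5.3
ee_pos: [438.1, -19.7, 305.5]
tool_rot: [[-0.96, 0.28, 0.001], [0.28, 0.96, 0.0], [-0.001, 0.0, -1.0]]
contact_force: [0.4, 0.9, -0.6]
grip_width: 0.1
finger_force: 0.0
```

```bash
python3 meas.py scene wrist top; python3 -c "
import cv2,glob
f=sorted(glob.glob('pics/scene_*'))[-1];a=cv2.imread(f)[120:270,240:420];cv2.imwrite('pics/lift.png',cv2.resize(a,None,fx=4,fy=4,interpolation=cv2.INTER_CUBIC)[:600])"
```

```text
t 5.3 tcp clamp [-68.216 -74.026 305.458] F [ 0.382  0.858 -0.589]
scene tab n 147 y 0.9861245910382852 x@245 66.01467189528228 pawl~ 1.3042756862495635 zmax 274.1078924492451
scene red [-34.267 -75.633 235.959] n 65 theta~ 0.03721478558240793
scene blk theta~ 0.060310413686049835
top tab n 137 y 1.1714528012393246 x@245 67.52683117147663 pawl~ 1.2005189068944284 zmax 272.4012170416056
```

View pics/lift.png

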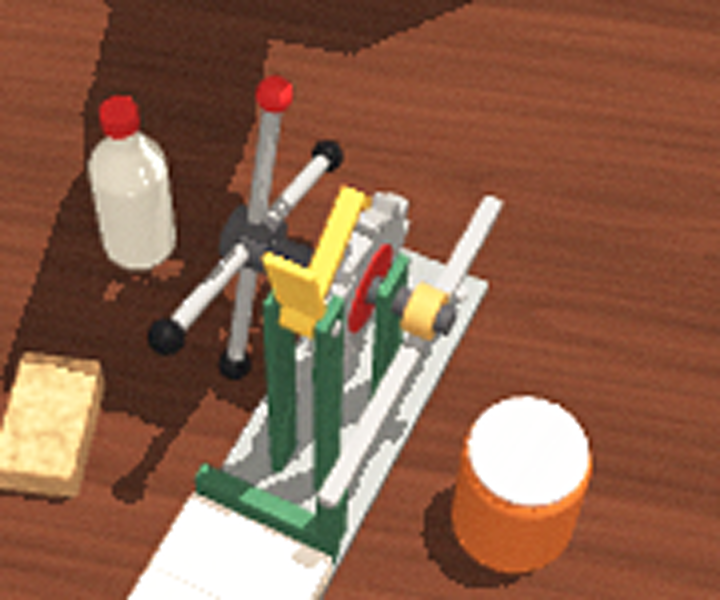

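Emit:
{"fn": "carry_out", "kwargs": {"motion": [[0, 0, -0.25, 0, 0, 0, 1], [0, 0, -0.425, 0, 0, 0, 1], [0, 0, -0.425, 0, 0, 0, 1], [0.05, -0.015, -0.425, 0, 0, 0, 1], [0.09, -0.026, -0.425, 0, 0, 0, 1], [0.13, -0.038, -0.425, 0, 0, 0, 1], [0.17, -0.05, -0.425, 0, 0, 0, 1], [0.21, -0.061, -0.425, 0, 0, 0, 1], [0.24, -0.07, -0.425, 0, 0, 0, 1], [0.265, -0.077, -0.425, 0, 0, 0, 1], [0.288, -0.084, -0.425, 0, 0, 0, 1], [0.288, -0.084, -0.425, 0, 0, 0, 1]]}}

```text
clock: 6.95
ee_pos: [495.7, -36.7, 220.6]
tool_rot: [[-0.96, 0.279, 0.001], [0.279, 0.96, -0.0], [-0.001, 0.0, -1.0]]
contact_force: [1.1, 1.1, 0.6]
grip_width: 0.1
finger_force: 0.0
```

```bash
python3 meas.py scene top
```

```text
t 6.95 tcp clamp [ -8.153 -74.3   220.625] F [1.063 1.059 0.634]
scene tab n 150 y 1.0194996495348654 x@245 66.60319005027537 pawl~ 1.2767757495427283 zmax 273.7982840677714
scene red [ 13.058 -76.202 239.734] n 68 theta~ 0.4684368803316481
scene blk theta~ 0.453547928943648
top tab n 108 y 1.4920048406358264 x@245 83.03460958685874 pawl~ 0.6194139851123779 zmax 273.2963878960279
top blk theta~ 0.4657281848077219
```

Emit:
{"fn": "carry_out", "kwargs": {"motion": [[0.01, -0.003, 0, 0, 0, 0, 1], [0.02, -0.006, 0, 0, 0, 0, 1], [0.029, -0.0085, 0, 0, 0, 0, 1], [0.029, -0.0085, 0, 0, 0, 0, 1], [0.029, -0.0085, 0, 0, 0, 0, 1], [-0.03, 0.009, 0, 0, 0, 0, 1], [-0.1, 0.029, 0, 0, 0, 0, 1], [-0.1, 0.029, 0, 0, 0, 0, 1]]}}

```text
clock: 8.05
ee_pos: [473.9, -30.5, 220.7]
tool_rot: [[-0.96, 0.279, -0.0], [0.279, 0.96, 0.0], [0.0, -0.0, -1.0]]
contact_force: [-0.4, -0.0, 1.1]
grip_width: 0.5
finger_force: 0.0
```

```bash
python3 meas.py scene top wrist
```

```text
t 8.05 tcp clamp [-30.838 -74.404 220.74 ] F [-0.364 -0.03   1.103]
scene tab n 151 y 0.8813109311774375 x@245 66.76358122944447 pawl~ 1.2821884047307464 zmax 271.3958962576352
scene red [ 17.692 -76.264 239.485] n 72 theta~ 0.5102056105313296
scene blk theta~ 0.5181333006965945
top tab n 111 y 1.5640706455205151 x@245 77.24860771623887 pawl~ 0.9142950927086653 zmax 273.43270166666684
top blk theta~ 0.5140790136016644
wrist tab n 119 y -1.7192844462371928 x@245 14.992349104145319 pawl~ -0.63940697381948 zmax 237.88482100513568
wrist red [ 24.602 -75.355 243.688] n 67 theta~ 0.5631114689859926
```

Emit:
{"fn": "carry_out", "kwargs": {"motion": [[0, 0, 0.3, 0, 0, 0, 1], [0, 0, 0.45, 0, 0, 0, 1], [0, 0, 0.45, 0, 0, 0, 1], [0.3, 0.05, 0.45, 0, 0, 0, 1], [0.6, 0.1, 0.45, 0, 0, 0, 1], [0.83, 0.145, 0.45, 0, 0, 0, 1], [0.83, 0.145, 0.45, 0, 0, 0, 1], [0.83, 0.145, 0.45, 0, 0, 0, 1], [0.83, 0.145, 0.3, 0, 0, 0, 1], [0.83, 0.145, 0.12, 0, 0, 0, 1], [0.83, 0.145, 0.12, 0, 0, 0, 1], [0.83, 0.145, 0.12, 0, 0, 0, 1]]}}

```text
clock: 9.7
ee_pos: [641.2, -2.0, 246.1]
tool_rot: [[-0.96, 0.279, 0.001], [0.279, 0.96, -0.0], [-0.001, 0.0, -1.0]]
contact_force: [-0.0, 0.3, 1.0]
grip_width: 0.8
finger_force: 0.0
```

Emit:
{"fn": "carry_out", "kwargs": {"motion": [[-0.05, 0.015, 0, 0, 0, 0, 1], [-0.09, 0.026, 0, 0, 0, 0, 1], [-0.12, 0.035, 0, 0, 0, 0, 1], [-0.145, 0.042, 0, 0, 0, 0, 1], [-0.17, 0.049, 0, 0, 0, 0, 1], [-0.19, 0.055, 0, 0, 0, 0, 1], [-0.21, 0.061, 0, 0, 0, 0, 1], [-0.225, 0.065, 0, 0, 0, 0, 1], [-0.23, 0.067, 0, 0, 0, 0, 1], [-0.23, 0.067, 0, 0, 0, 0, 1]]}}

```text
clock: 10.95
ee_pos: [595.9, 11.4, 244.8]
tool_rot: [[-0.96, 0.279, 0.002], [0.279, 0.96, -0.0], [-0.002, 0.0, -1.0]]
contact_force: [4.9, -2.3, -1.2]
grip_width: 0.7
finger_force: 2.1
```

```bash
python3 meas.py scene top
```

```text
t 10.95 tcp clamp [ 74.73   -0.232 244.826] F [ 4.874 -2.305 -1.249]
scene tab n 54 y 11.018850750908733 x@245 61.806682968118665 pawl~ 0.014522139809428958 zmax 265.10434723175774
scene red [ 21.909 -79.82  240.372] n 21 theta~ 0.5459520801561386
```

Emit:
{"fn": "carry_out", "kwargs": {"motion": [[-0.005, 0.0015, 0, 0, 0, 0, 1], [-0.01, 0.003, 0, 0, 0, 0, 1], [-0.01, 0.003, 0, 0, 0, 0, 1]]}}

```text
clock: 11.42
ee_pos: [595.5, 11.6, 245.3]
tool_rot: [[-0.96, 0.279, 0.005], [0.279, 0.96, -0.001], [-0.005, 0.0, -1.0]]
contact_force: [9.9, -3.4, -3.8]
grip_width: 0.4
finger_force: 4.3
```

Emit:
{"fn": "carry_out", "kwargs": {"motion": [[-0.02, 0.006, 0, 0, 0, 0, 1], [-0.02, 0.006, 0, 0, 0, 0, 1], [0.1, -0.03, 0, 0, 0, 0, 1], [0.25, -0.07, 0, 0, 0, 0, 1], [0.25, -0.07, 0.3, 0, 0, 0, 1], [0.25, -0.07, 0.4, 0, 0, 0, 1], [0.25, -0.6, 0.4, 0, 0, 0, 1], [0.25, -0.9, 0.4, 0, 0, 0, 1], [0.25, -0.9, 0.4, 0, 0, 0, 1], [0.25, -0.9, 0.4, 0, 0, 0, 1], [0.25, -0.9, 0.4, 0, 0, 0, 1]]}}

```text
clock: 12.8
ee_pos: [642.7, -167.1, 324.3]
tool_rot: [[-0.96, 0.279, -0.001], [0.279, 0.96, 0.001], [0.002, 0.001, -1.0]]
contact_force: [0.3, 0.3, -0.1]
grip_width: 0.5
finger_force: 0.0
```

```bash
python3 meas.py scene top;  python3 -c "
import cv2,glob
f=sorted(glob.glob('pics/scene_*'),key=lambda s:float(s[11:-4]))[-1];print(f);a=cv2.imread(f)[120:270,240:420];cv2.imwrite('pics/down.png',cv2.resize(a,None,fx=4,fy=4,interpolation=cv2.INTER_CUBIC)[:600])"
```

```text
t 12.8 tcp clamp [ 169.398 -158.576  324.302] F [ 0.26   0.277 -0.115]
scene tab n 214 y 0.4054516067364571 x@245 62.05166258864435 pawl~ 0.011156052456969157 zmax 270.9593067713605
scene red [ 18.379 -76.268 237.693] n 62 theta~ 0.5190317416518526
scene blk theta~ 0.5164119395851186
top tab n 64 y 1.273426941541398 x@245 62.219957836409534 pawl~ -0.06673505863034968 zmax 270.23887304498703
top red [ 19.33  -74.267 238.217] n 50 theta~ 0.5267549071727817
top blk theta~ 0.5170215720729012
pics/scene_12.80.png
```

View pics/down.png

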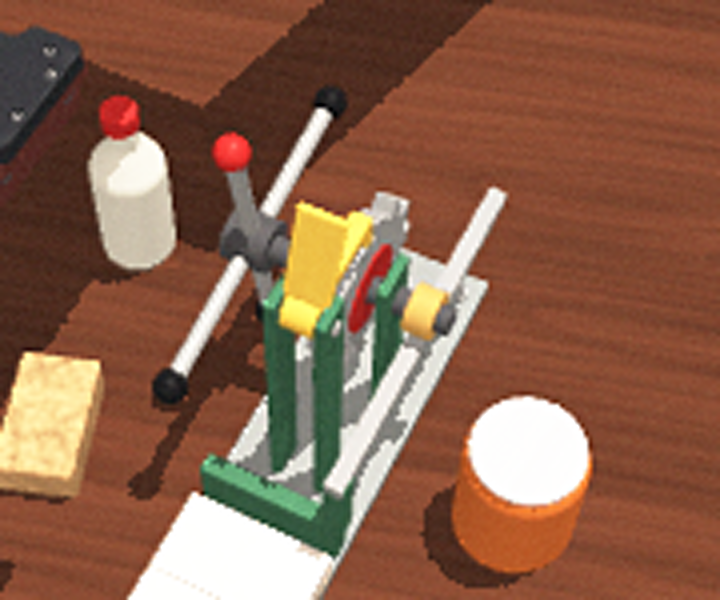

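```bash
for i in 1 2 3; do python3 meas.py scene | grep tab; done; python3 - <<'E'
from h import *
for f in ("scene0","scene_2.52","scene_12.80","top0","top_2.58","top_12.85"):
    p=cv2.imread(f"pics/{f}.png")
    if p is None: print(f,"none");continue
    H=hsv(p[:,:,::-1].copy());m=(H[...,0]>=20)&(H[...,0]<=32)&(H[...,1]>140)&(H[...,2]>90)
    print(f,[(c.round(2),s) for c,s,b in blobs(m,40) if 300<c[0]<330 and 170<c[1]<230])
E
ls pics|grep top
```

```text
scene tab n 216 y 0.7585344100990996 x@245 62.18720652231278 pawl~ 0.013513539997001889 zmax 270.3478355471924
scene tab n 216 y 0.2874427696928645 x@245 61.92130252812295 pawl~ 0.01516376772425887 zmax 269.7841921270932
scene tab n 213 y 0.4891266864180327 x@245 62.00618408334846 pawl~ 0.015439646491782644 zmax 269.94164758221586
scene0 [(array([317.97, 186.53]), array([310, 172,  18,  32, 363], dtype=int32))]
scene_2.52 [(array([318.54, 186.29]), array([310, 171,  23,  33, 409], dtype=int32))]
scene_12.80 [(array([317.85, 186.62]), array([310, 171,  18,  34, 369], dtype=int32))]
top0 [(array([319.38, 189.75]), array([312, 184,  14,  13,  85], dtype=int32))]
top_2.58 []
top_12.85 [(array([316.97, 198.86]), array([310, 184,  16,  35, 248], dtype=int32))]
top0.npz
top0.png
top_11.00.png
top_12.85.png
top_2.58.png
top_5.40.png
top_7.00.png
top_8.10.png
topcrop.png
```

```bash
python3 - <<'E'
import re
src=open('meas.py').read()
src=src.replace('p,d=get_image(n)','z=np.load(f"pics/{n}0.npz");p,d=z["p"],z["d"]').replace('cv2.imwrite','(lambda *a:0)')
import sys; sys.argv=['m','scene','top']; exec(src)
E
```

```text
t 13.05 tcp clamp [ 169.804 -157.871  324.766] F [0.236 0.449 0.032]
scene tab n 220 y 0.5981437779918665 x@245 61.27027541334877 pawl~ -0.00800451223316373 zmax 269.00135826736346
scene red [-33.243 -75.946 234.413] n 56 theta~ 0.04176971310898431
scene blk theta~ 0.045115107652232256
top tab n 44 y 0.46081535560977294 x@245 61.60130802350645 pawl~ -0.037816381094137375 zmax 270.3054366320555
top red [-33.578 -75.264 233.032] n 34 theta~ 0.034954619193590664
top blk theta~ 0.03821226426002855
```

Emit:
{"fn": "carry_out", "kwargs": {"motion": [[-0.03, 0.28, 0, 0, 0, 0, 1], [-0.06, 0.57, 0, 0, 0, 0, 1], [-0.092, 0.85, 0, 0, 0, 0, 1], [-0.092, 0.85, 0, 0, 0, 0, 1], [-0.092, 0.85, -0.2, 0, 0, 0, 1], [-0.092, 0.85, -0.365, 0, 0, 0, 1], [-0.092, 0.85, -0.365, 0, 0, 0, 1], [-0.15, 0.867, -0.365, 0, 0, 0, 1], [-0.2, 0.881, -0.365, 0, 0, 0, 1], [-0.23, 0.89, -0.365, 0, 0, 0, 1], [-0.245, 0.894, -0.365, 0, 0, 0, 1], [-0.245, 0.894, -0.365, 0, 0, 0, 1]]}}

```text
clock: 14.55
ee_pos: [594.2, 11.1, 252.1]
tool_rot: [[-0.96, 0.279, 0.001], [0.279, 0.96, 0.0], [-0.001, 0.0, -1.0]]
contact_force: [-0.2, -0.1, 0.1]
grip_width: 0.5
finger_force: 0.0
```

```bash
python3 meas.py scene
```

```text
t 14.55 tcp clamp [ 73.159  -0.967 252.074] F [-0.176 -0.079  0.118]
scene tab n 81 y 9.72186267023778 x@245 61.93898240402686 pawl~ -0.0021309540284226713 zmax 269.717059676032
scene red [ 16.553 -79.941 243.172] n 14 theta~ 0.4952328243685882
```

Emit:
{"fn": "carry_out", "kwargs": {"motion": [[-0.01, 0.003, 0, 0, 0, 0, 1], [-0.02, 0.006, 0, 0, 0, 0, 1], [-0.03, 0.009, 0, 0, 0, 0, 1], [-0.03, 0.009, 0, 0, 0, 0, 1]]}}

```text
clock: 15.1
ee_pos: [592.5, 11.8, 252.8]
tool_rot: [[-0.96, 0.279, 0.01], [0.279, 0.96, -0.002], [-0.01, 0.001, -1.0]]
contact_force: [12.9, -4.2, -5.2]
grip_width: 0.2
finger_force: 5.9
```

Emit:
{"fn": "carry_out", "kwargs": {"motion": [[-0.02, 0.006, 0, 0, 0, 0, 1], [-0.035, 0.01, 0, 0, 0, 0, 1], [-0.035, 0.01, 0, 0, 0, 0, 1], [-0.035, 0.01, 0, 0, 0, 0, 1]]}}

```text
clock: 15.6
ee_pos: [591.2, 12.5, 254.5]
tool_rot: [[-0.96, 0.279, 0.023], [0.279, 0.96, -0.004], [-0.023, 0.003, -1.0]]
contact_force: [30.6, -9.2, -10.9]
grip_width: 0.4
finger_force: 13.3
```

Emit:
{"fn": "carry_out", "kwargs": {"motion": [[0.1, -0.03, 0, 0, 0, 0, 1], [0.25, -0.07, 0, 0, 0, 0, 1], [0.25, -0.07, 0.3, 0, 0, 0, 1], [0.25, -0.07, 0.4, 0, 0, 0, 1], [0.25, -0.6, 0.4, 0, 0, 0, 1], [0.25, -0.9, 0.4, 0, 0, 0, 1], [0.25, -0.9, 0.4, 0, 0, 0, 1], [0.25, -0.9, 0.4, 0, 0, 0, 1], [0.25, -0.9, 0.4, 0, 0, 0, 1]]}}

```text
clock: 16.73
ee_pos: [631.0, -164.7, 331.3]
tool_rot: [[-0.96, 0.28, -0.001], [0.28, 0.96, 0.001], [0.001, 0.0, -1.0]]
contact_force: [0.7, 0.7, -0.3]
grip_width: 0.4
finger_force: 0.0
```

```bash
for i in 1 2 3; do python3 meas.py scene top | grep -v red; done
```

```text
t 16.725 tcp clamp [ 157.529 -159.544  331.32 ] F [ 0.73   0.734 -0.255]
scene tab n 218 y 0.4040679088561132 x@245 62.10230695010125 pawl~ 0.010132946852092928 zmax 270.0735539011522
scene blk theta~ 0.5198666300421293
top tab n 64 y 0.8863076492782958 x@245 62.23111229846596 pawl~ -0.061556153005353886 zmax 270.86666736637744
top blk theta~ 0.5202996128903229
t 16.825 tcp clamp [ 157.516 -158.727  331.589] F [0.17  0.648 0.922]
scene tab n 217 y 0.3501557205328812 x@245 61.95249757966951 pawl~ 0.00895014710906955 zmax 270.5620570154583
scene blk theta~ 0.5206735460774703
top tab n 69 y 1.405608600617 x@245 62.30106763424752 pawl~ -0.054954180840789346 zmax 271.9359399699663
top blk theta~ 0.5134574628681033
t 16.925 tcp clamp [ 157.586 -158.651  331.716] F [-0.122  0.587  0.115]
scene tab n 217 y 0.3809161524227402 x@245 61.95934760131847 pawl~ -0.0013876706159399177 zmax 270.3263308079804
scene blk theta~ 0.5176680178388086
top tab n 66 y 1.243011948332098 x@245 62.02710189131409 pawl~ -0.050687933417872255 zmax 270.12990507133054
top blk theta~ 0.5120431073312899
```

```bash
python3 -c "
from workcell import *
print(finish_job())"
```

```text
the job is handed in; nothing more can be done
None
```

The clamp is eased by one notch: the wheel reads about 0.517 rad (one tooth is 0.524), and the pawl is back down against its stop, within about 0.01 rad. The arm is clear of everything, it never went near the paint tin, glue bottle or sanding block, and the job was handed in at about 17 s.

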